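# Snap the wide soap box shut

## Robot

A 6-joint arm with a two-finger parallel gripper is mounted at the origin on the work surface. World frame = base frame: x ahead of the robot, y to its left, z up, the work surface at z = 0. Lengths are in m, angles in rad, forces in N, time in s.
With the tool pointing down it reaches from about 0.375 to 0.9 m from the base axis. Payload 3.1 kg.
Tool frame: the origin (TCP) lies midway between the tips of the shut fingers; the grasp point (between the pads) lies 19 mm behind it; z points along the fingers, y is the direction in which the jaws open and shut (so a half turn about z gives the same grasp; the last joint's range is limited). The gripper opens to 85 mm and grips with 20 to 120 N. Pads are 22 mm wide; open, the fingers measure 114 mm over their backs; the gripper's body (76 mm by 85 mm) begins 54 mm behind the grasp point. The pads swing forward as they close: fully open they stand 13 mm farther back than shut.
Start: joints at [-1.327, 0.527, 1.433, -0, 1.181, -0.178], TCP at [0.256, -0.57, 0.231] pointing down, gripper open.
Joint ranges: [-3.08, 3.08], [-0.75, 2.2], [0.22, 2.44], [-1.43, 4.57], [0, 2.65], [-2.85, 2.85]. Speed limits (rad/s): [2.79, 2.79, 3.14, 3.14, 3.14, 3.14].

## Interface

Orientations are given as a unit quaternion [x, y, z, w].
In Python, from station import manip gives the robot as it stands. The module is installed in compiled form; this text tells all that it offers.
- The arm moves only by the tool drive_tool, never from a script. Its argument "deltas" is one flat list of numbers, 4 for each row, row after row: the shift along the tool's x, y, z in cm, then the turn about the tool's z in degrees. A call has 1 to 12 rows; each row is the pose to reach, as a shift and turn from the pose measured when the call began, along the tool's axes at that moment; what a row does not reach only later rows make up. A row lasts 1/10 s, in which the tool goes at most 50 mm and 8.59 degrees, less where a joint would pass 70% of its speed; a pose out of reach is approached as far as the arm can. A call with a gripper value outside its range is refused whole. "hand" is the finger opening in cm, from 0 to 8.54, set as the call begins (left out, the last holds). The fingers move at their own pace and stop on an object; "squeeze" is the grip in N (left out, the last holds). Time passes only in rows, so rows that repeat a pose let the fingers close. It gives the time, the measured TCP pose, the force and the opening at its end, in the units of the state.
- manip.sense(): the state, without advancing time (a new reading comes with each control period).
- manip.snapshot(name): name is "scene" or "top" or "wrist"; returns a dict with "frame" (384x512x3 uint8, red, green, blue), "depth" (384x512 float32, m along the optical axis (not along the pixel's ray), 0 where there is no reading), "fx", "fy", "cx", "cy" (pixels), "R" (3x3) and "t" (3): a world point X has camera coordinates R X + t. Camera axes: x right, y down, z forward; pixel columns grow to the right and rows downward; lengths in m; the calibration is good to about 2 mm. A picture is of the moment at which its call begins.
- manip.sign_off(): hands the job in, once; it reports no verdict.
The state is a dict: "t": time; "q": joint angles; "qd": joint speeds; "tau": joint torques, N m; "tcp_pos": TCP position; "tool_rot": TCP orientation; "force": force on the tool from outside, world axes, zero at the start; "ft_torque": the same for the moment, N m; "finger_gap": opening from 0.0 (shut) to 1.0 (fully open).
Only numpy, scipy, OpenCV 4.12 (cv2) and the standard library are available. Lean on these libraries where they do the work, as an engineer would, in place of code of your own. Each camera call takes 0.05 s, during which the arm holds its last target.

## Task

The soap in the widest of the three clear soap boxes is dry: gently press the round snap button on that box's lid with the fingertips until the lid is fully down and the button stays pushed in, then draw the hand away. Do not lift the lid further, and leave the two narrower boxes ajar and untouched and everything else on the ledge where it is.

Things in the scene. Friction and masses are not known exactly. Their poses are not given: they have to be found in the camera images.
- box_wide: Clear acrylic soap box, the widest: 90 (own x) x 150 (own y) x 45 high (lid shut), holding a white soap. Fixed to the plank; the lid is hinged along the top of its +x wall and stands ajar. Origin at the centre of its underside, own z up, own x from the robot-side wall to the hinge wall, y along its width.
- wide_lid (a joint): Hinge of the wide box's lid, rad: 0 = shut, starts at about 0.25 to 0.5, grows as the lid rises. Its axis runs along the box's own y at own x = +45, z = 45 mm. The lid is a flat plate 90 x 150 x 4 mm whose top lies level with the axis; the hinge is stiff by friction (about 1.5 N at the button closes it), so the lid stays where it is left.
- wide_snap (a joint): Travel of the wide box's snap button into its lid, m: 0 = out, 0.008 = fully in (a hard stop). It slides with about 4 N of friction and stays where it is left, with no spring; well home is more than 0.005. Pressing it first swings the lid down, then sinks the button.
- wide_snap_top (a point): Centre of the flat top of the white round snap button (28 mm across) on the wide box's lid, 68 mm from the hinge axis along the lid, midway along the lid's width. It stands 10 mm above the lid's top face when out and 2 mm when fully in. With the lid shut it lies at own x = -23, y = 0, z = 55 mm of the box with the button out (47 mm fully in).
- box_small: Narrow low clear soap box, 90 x 100 x 45 high, with the same kind of lid and button; must be left alone. Fixed to the plank; the lid is hinged along the top of its +x wall and stands ajar. Origin at the centre of its underside, own z up, own x from the robot-side wall to the hinge wall, y along its width.
- small_snap_top (a point): Centre of the button top on the narrow low box's lid.
- box_tall: Narrow tall clear soap box, 90 x 100 x 70 high, with the same kind of lid and button; must be left alone. Fixed to the plank; the lid is hinged along the top of its +x wall and stands ajar. Origin at the centre of its underside, own z up, own x from the robot-side wall to the hinge wall, y along its width.
- tall_snap_top (a point): Centre of the button top on the narrow tall box's lid.
- carousel_arm (a point): A point on one of the six arms of the rotating peg carousel (180 across, 180 high, turns freely about its upright post, on a round plastic base), 30 from the post axis, 170 above the plank.
- brush: Yellow-handled brush lying flat, 220 long; origin under its middle (sizes in mm).
- saucer: White ceramic saucer, 140 across, 18 high; origin at the centre of its underside (sizes in mm).
- paddle: Flat wooden clothes paddle, about 345 long, 75 wide, 14 thick, lying flat; origin on its underside (sizes in mm).
- tumbler: White ceramic tumbler, 52 across, 85 high, between the boxes; origin at the centre of its underside (sizes in mm).
- jar: Small amber glass jar, 48 across, 60 high, between the boxes; origin at the centre of its underside (sizes in mm).
- peg: Wooden clothes peg, 75 x 14 x 10, lying flat; origin under its middle (sizes in mm).
Mind the look-alikes: they are no part of the job. Leave any red look-alike of the box_wide alone.

How it is judged:
By the outcome, as a careful person would: the job done as asked, in the order asked, and still so for the second after the job is handed in, with the robot touching nothing.
It also fails if it takes over 35 s, if anything falls off the work surface, if the arm or the gripper's body presses on something with over 40 N, if the wrist force passes 120 N, or if a joint passes its speed limit or range.

## Working session

There is one attempt and no reset: what is moved stays moved. The work goes in short steps, Python scripts to look and compute and a tool call to move; the robot and the scene stay as the last step left them, time stands still between calls to the robot, and variables do not carry over. Pictures are saved under pics/ and viewed, and the job is handed in when it is done.

Besides the shell and the picture viewer there is one more tool, called after "Call:" as name(argument=value, ...), one argument or row to a line, values as JSON. drive_tool: Moves the arm, as the interface text tells. Its arguments: {"type":"object","properties":{"deltas":{"type":"array"},"hand":{"type":"number"},"squeeze":{"type":"number"}},"required":["deltas"]}

```bash
mkdir -p pics
cat > h.py <<'E'
from station import manip
import numpy as np, cv2, pickle
def snap(n,tag):
    s=manip.snapshot(n); pickle.dump(s,open(f'pics/{tag}.pkl','wb'))
    cv2.imwrite(f'pics/{tag}.png',cv2.resize(s['frame'][:,:,::-1],(768,576),interpolation=cv2.INTER_CUBIC)); return s
def load(tag): return pickle.load(open(f'pics/{tag}.pkl','rb'))
def ray(s,u,v):
    d=s['R'].T@np.array([(u-s['cx'])/s['fx'],(v-s['cy'])/s['fy'],1]); return -s['R'].T@s['t'],d
def plane(s,u,v,z):
    o,d=ray(s,u,v); return o+d*(z-o[2])/d[2]
def proj(s,X):
    c=s['R']@np.array(X)+s['t']; return np.array([s['fx']*c[0]/c[2]+s['cx'],s['fy']*c[1]/c[2]+s['cy']])
def tri(L):
    A=np.zeros((3,3));b=np.zeros(3)
    for s,u,v in L:
        o,d=ray(s,u,v);d/=np.linalg.norm(d);P=np.eye(3)-np.outer(d,d);A+=P;b+=P@o
    X=np.linalg.solve(A,b); return X,[np.round(proj(s,X)-[u,v],1) for s,u,v in L]
E
python3 - <<'E'
from h import *
st=manip.sense(); print({k:np.round(v,3) for k,v in st.items()})
for n in ['scene','top','wrist']:
    s=snap(n,n+'0'); print(n,(-s['R'].T@s['t']).round(3),s['R'].round(2).tolist(),s['fx'])
E
```

```text
{'t': np.float64(0.0), 'q': array([-1.327,  0.528,  1.434,  0.   ,  1.181, -0.178]), 'qd': array([ 0.   ,  0.   , -0.   ,  0.002,  0.002, -0.   ]), 'tau': array([-1.0000e-03, -4.4236e+01, -1.7802e+01, -0.0000e+00,  8.0000e-03,
       -0.0000e+00]), 'tcp_pos': array([ 0.256, -0.569,  0.23 ]), 'tool_rot': array([ 0.978,  0.209, -0.   , -0.001]), 'force': array([-0.286,  0.086, -0.761]), 'ft_torque': array([ 0.026, -0.012,  0.02 ]), 'finger_gap': np.float64(1.002)}
scene [ 1.529 -0.551  1.135] [[0.46, 0.89, -0.02], [0.6, -0.32, -0.73], [-0.65, 0.33, -0.68]] 453.6338805175246
top [ 0.345 -0.042  1.491] [[-0.02, -1.0, -0.01], [-0.99, 0.02, -0.15], [0.15, 0.0, -0.99]] 404.9187836962423
wrist [ 0.319 -0.541  0.372] [[0.41, -0.91, -0.0], [-0.88, -0.4, 0.27], [-0.25, -0.11, -0.96]] 266.75767244996604
```

View pics/scene0.png

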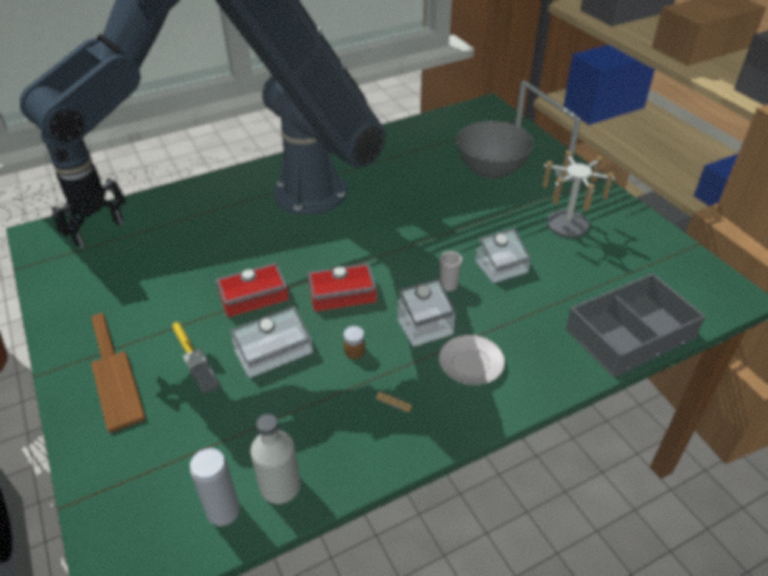

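View pics/top0.png

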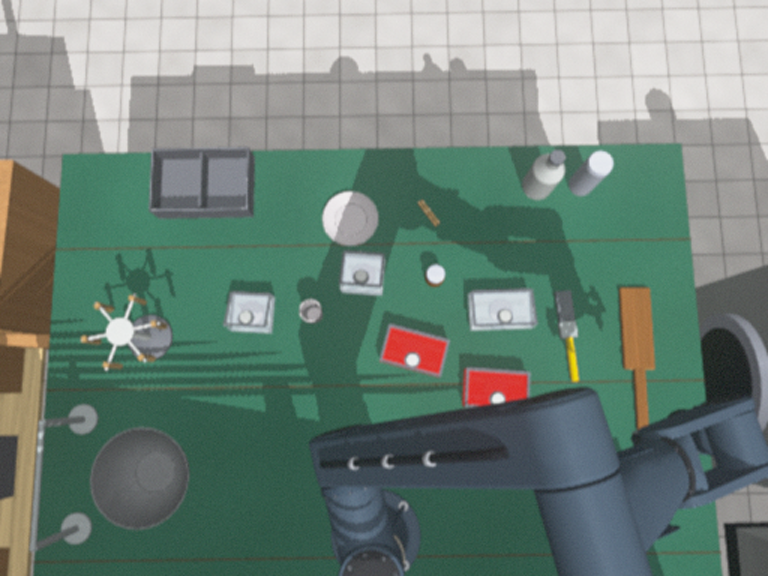

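View pics/wrist0.png

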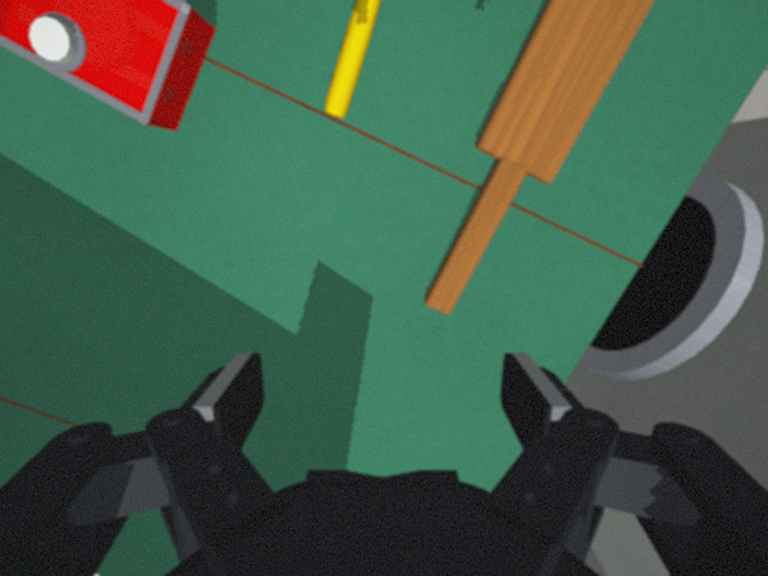

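The wide box is at (270,342) in the scene view, with its button at (267,324). In the top view it is at (502,310), button (505,316). Two red look-alikes stand nearer the robot, and the narrow boxes are to the left. Next I'll crop and triangulate.

Run:
```python
from h import *
def crop(tag,u,v,w=40,h=30,k=10):
    s=load(tag); c=s['frame'][v-h:v+h,u-w:u+w,::-1]; return cv2.resize(c,None,fx=k,fy=k,interpolation=cv2.INTER_CUBIC)
a=crop('scene0',180,226,40,28);b=crop('top0',335,206,40,28)
for im in(a,b):
    pass
cv2.imwrite('pics/cs.png',a);cv2.imwrite('pics/ct.png',b)
for tag,u,v in [('scene0',178,216),('top0',336,210)]:
    s=load(tag);f=s['frame'].astype(int)
    print(tag);print(f.min(2)[v-8:v+9,u-9:u+10]); print(s['depth'][v-3:v+4:2,u-3:u+4:2])
```

```text
scene0
[[ 48  45  48  47  45  44  47  41  50  50  50  57  59  67  71  80  91  98
  108]
 [ 44  43  46  44  46  47  50  52  52  55  60  69  79  84  95 107 115 125
  129]
 [ 49  50  51  44  50  52  57  62  68  79  85  91 104 111 114 128 137 144
  146]
 [ 48  53  47  53  55  72  84  98 110 112 113 117 126 131 139 142 152 152
  155]
 [ 54  54  61  66  82 102 127 145 153 155 146 142 143 146 151 151 156 159
  159]
 [ 66  77  85  90 110 140 164 181 189 187 180 165 150 149 150 155 157 161
  158]
 [ 89 103 108 111 133 166 190 202 203 201 194 183 163 145 146 154 161 156
  156]
 [119 125 126 122 142 182 198 199 205 203 200 190 172 140 141 152 154 154
  153]
 [138 141 137 132 151 186 200 203 203 202 198 191 168 134 132 146 151 153
  152]
 [151 153 145 131 147 178 199 200 199 198 196 184 152 120 129 143 152 154
  152]
 [157 157 149 133 137 160 178 189 190 191 179 160 128 110 125 145 150 153
  153]
 [160 156 153 142 129 135 150 165 168 162 148 125 107 115 134 149 153 152
  155]
 [163 159 151 142 126 125 124 131 130 128 117 105 114 125 140 153 156 157
  161]
 [158 156 153 147 137 129 120 114 108 10
[... 1313 characters left out ...]
3 224 222 217 173 159 197 205 205
  206]
 [205 203 209 208 195 159 142 171 198 213 213 204 177 151 169 199 204 206
  203]
 [200 202 200 202 197 171 143 140 156 170 174 165 142 146 175 189 193 190
  185]
 [172 176 177 170 168 159 132 123 127 139 140 136 131 139 157 161 163 162
  159]
 [146 146 152 151 147 147 138 138 143 153 155 150 152 154 154 160 162 165
  166]
 [150 155 164 164 167 171 170 167 172 185 188 189 188 188 191 189 196 194
  194]
 [173 168 170 180 180 179 180 174 176 183 186 189 188 187 187 188 187 185
  186]]
[[1.4412669 1.4279187 1.4311358 1.4304792]
 [1.4300507 1.4238099 1.4258783 1.42323  ]
 [1.4248933 1.4197476 1.4223365 1.4217385]
 [1.430084  1.4252877 1.4186741 1.4242709]]
```

View pics/cs.png

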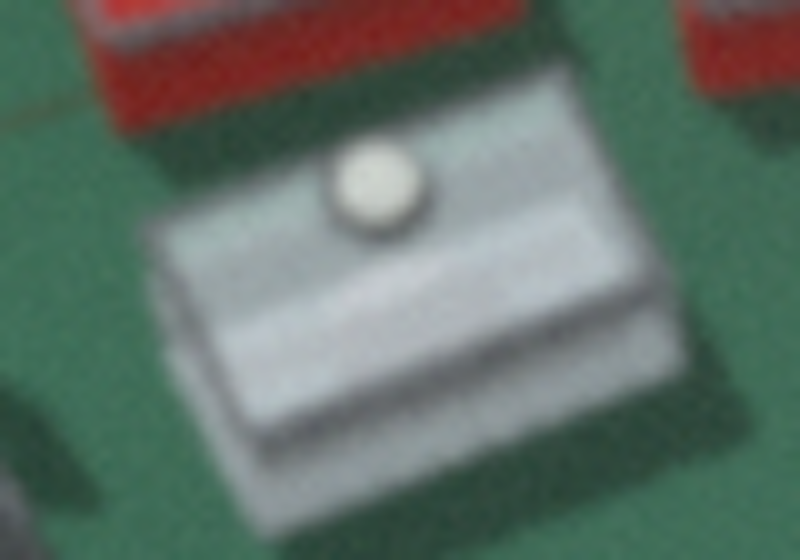

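View pics/ct.png

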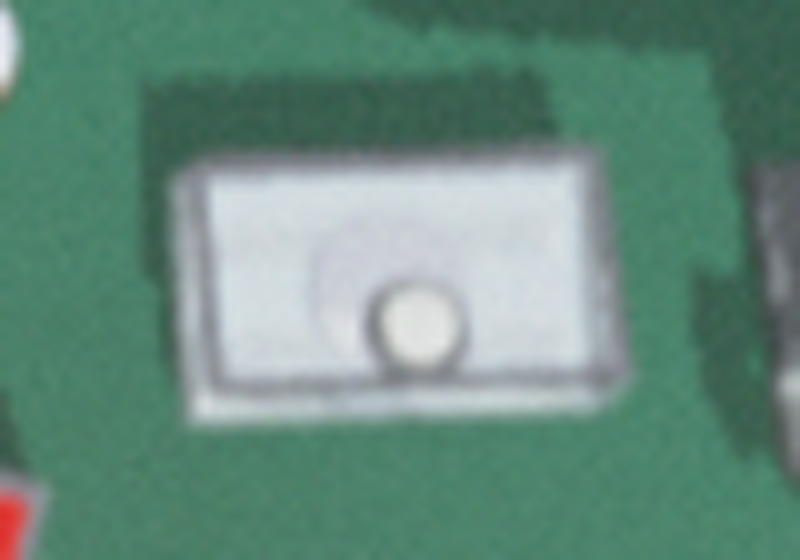

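Run:
```python
from h import *
S=load('scene0');T=load('top0')
cs=lambda x,y:(S,140+x/10-.45,198+y/10-.45)
ct=lambda x,y:(T,295+x/10-.45,178+y/10-.45)
for n,a,b in [('btn',(376,184),(418,324)),('hingeR',(262,430),(598,155)),('hingeL',(660,278),(195,165)),('freeR',(150,225),(625,380)),('freeL',(565,75),(215,385))]:
    print(n,*tri([cs(*a),ct(*b)]))
for n,a in [('nearbotL',(192,420)),('nearbotR',(605,405))]: print(n,plane(*ct(*a),0.0))
for n,a in [('farbotR',(265,535)),('farbotL',(685,370))]: print(n,plane(*cs(*a),0.0))
```

```text
btn [ 0.50216123 -0.31494097  0.07007749] [array([0.2, 0. ]), array([0.1, 0. ])]
hingeR [ 0.5654806  -0.38288533  0.05037254] [array([-1., -0.]), array([-0.8, -0.3])]
hingeL [ 0.56351121 -0.24229346  0.04670582] [array([ 0.3, -0. ]), array([0.3, 0.1])]
freeR [ 0.48174137 -0.38641885  0.06736468] [array([-0.2, -0. ]), array([-0.1, -0. ])]
freeL [ 0.48230604 -0.24194367  0.06828579] [array([-0.1,  0. ]), array([-0.1, -0. ])]
nearbotL [ 0.47593246 -0.24302227  0.        ]
nearbotR [ 0.478932   -0.39536034  0.        ]
farbotR [ 0.56493982 -0.38626262  0.        ]
farbotL [ 0.56373664 -0.23892963  0.        ]
```

Call:
drive_tool(
  deltas=[3, -1.3, 0.3, 0, 6, -2.6, 0.6, 0, 9, -4, 0.9, 0, 12, -5.3, 1.2, 0, 15, -6.6, 1.5, 0, 18, -8, 1.8, 0, 21, -9.3, 2.1, 0, 24, -10.6, 2.5, 0, 27, -12, 2.8, 0, 29.7, -13.2, 3, 0, 29.7, -13.2, 3, 0, 29.7, -13.2, 3, 0],
  hand=0,
)

```text
t: 1.35
tcp_pos: [0.4728, -0.3271, 0.2006]
tool_rot: [0.978, 0.21, -0.0, -0.001]
force: [-0.1, -1.2, 0.4]
finger_gap: 0.003
```

Run:
```python
from h import *
st=manip.sense(); print(st['t'],st['tcp_pos'].round(4),st['tool_rot'].round(3),st['force'].round(2),st['finger_gap'])
s=snap('wrist','wrist1'); print(proj(s,[.502,-.315,.070])*1.5, proj(s,st['tcp_pos'])*1.5)
```

```text
1.35 [ 0.4728 -0.3271  0.2006] [ 0.978  0.21  -0.    -0.001] [-0.13 -1.2   0.43] 0.0027150480571662273
[384.65011356 234.1567868 ] [383.47264471 362.49964895]
```

View pics/wrist1.png

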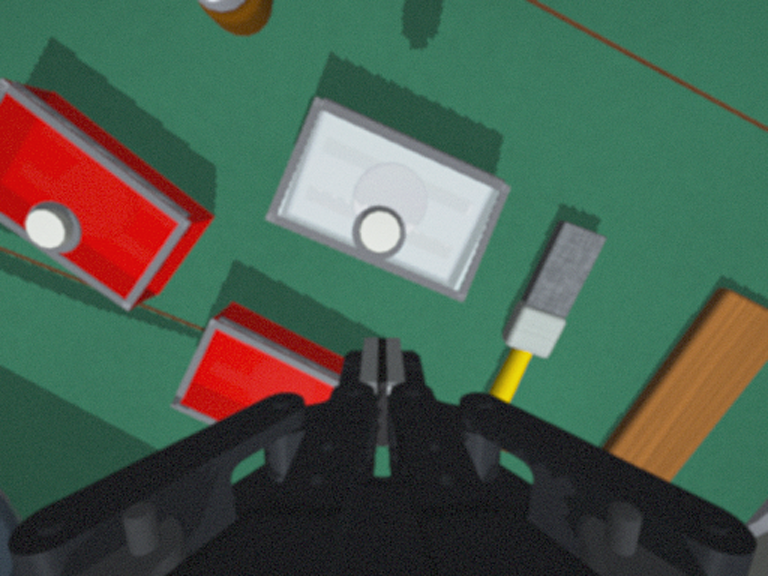

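The wrist view shows the wide box's button at (379,231), about 4 mm from the prediction. I'll combine the views.

Run:
```python
from h import *
S=load('scene0');T=load('top0');W=load('wrist1');st=manip.sense()
f=W['frame'].astype(int); m=((f.min(2)>205)).astype(np.uint8)
n,l,stt,c=cv2.connectedComponentsWithStats(m); i=min((k for k in range(1,n) if stt[k,4]>100),key=lambda k:np.hypot(*(c[k]-[252.5,154]))); print(stt[i],c[i])
w=(W,*c[i]); s=(S,177.15,215.95); t=(T,336.35,209.95)
for L in ([s,t],[w,s],[w,t],[w,s,t]):
    X,e=tri(L);print(X.round(4),e)
for z in(.068,.0715,.075):print(plane(*w,z).round(4))
R=np.array([[.9125,.409],[.409,-.9125]])
# hinge corners in wrist
for p in [(508,187),(321,101)]: print('hinge',plane(W,p[0]/1.5-.2,p[1]/1.5-.2,.045).round(4))
for p in [(270,216),(463,297)]: print('free lid',plane(W,p[0]/1.5-.2,p[1]/1.5-.2,.067).round(4))
```

```text
[241 142  25  26 511] [252.94324853 154.39530333]
[ 0.5022 -0.3149  0.0701] [array([0.2, 0. ]), array([0.1, 0. ])]
[ 0.5013 -0.3131  0.0686] [array([1.5, 1.4]), array([ 0.7, -0. ])]
[ 0.5023 -0.3119  0.0771] [array([0.8, 1.2]), array([-0.4, -0.2])]
[ 0.502  -0.3136  0.0699] [array([2.3, 1.1]), array([ 0.5, -0.1]), array([-0.2,  0.1])]
[ 0.5019 -0.3111  0.068 ]
[ 0.5023 -0.311   0.0715]
[ 0.5027 -0.3108  0.075 ]
hinge [ 0.5664 -0.3831  0.045 ]
hinge [ 0.5638 -0.2392  0.045 ]
free lid [ 0.4809 -0.2388  0.067 ]
free lid [ 0.4838 -0.3848  0.067 ]
```

Call:
drive_tool(
  deltas=[1.5, -0.1, 2, 0, 3.1, -0.2, 4, 0, 3.1, -0.2, 6, 0, 3.1, -0.2, 8, 0, 3.1, -0.2, 9.5, 0, 3.1, -0.2, 10.5, 0, 3.1, -0.2, 11, 0, 3.1, -0.2, 11.5, 0, 3.1, -0.2, 11.5, 0, 3.1, -0.2, 11.5, 0],
  hand=0,
)

```text
t: 2.4
tcp_pos: [0.5001, -0.3135, 0.0862]
tool_rot: [0.978, 0.21, 0.0, -0.0]
force: [-0.0, -0.2, 0.3]
finger_gap: -0.001
```

Run:
```python
from h import *
st=manip.sense(); print(st['t'],st['tcp_pos'].round(4),st['force'].round(2))
s=snap('wrist','wrist2')
S=snap('scene','scene2')
cv2.imwrite('pics/cs2.png',cv2.resize(S['frame'][160:260,110:250,::-1],None,fx=5,fy=5,interpolation=cv2.INTER_CUBIC))
```

```text
2.4 [ 0.5001 -0.3135  0.0862] [-0.02 -0.25  0.28]
```

View pics/wrist2.png

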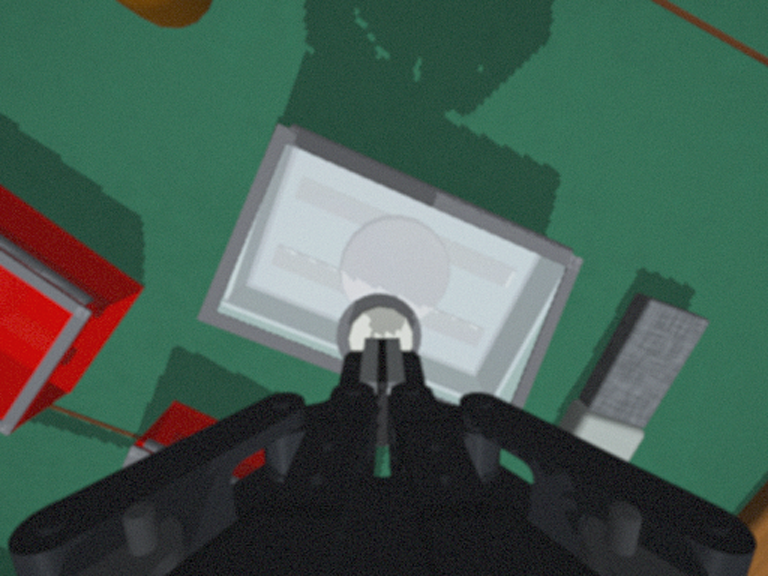

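View pics/cs2.png

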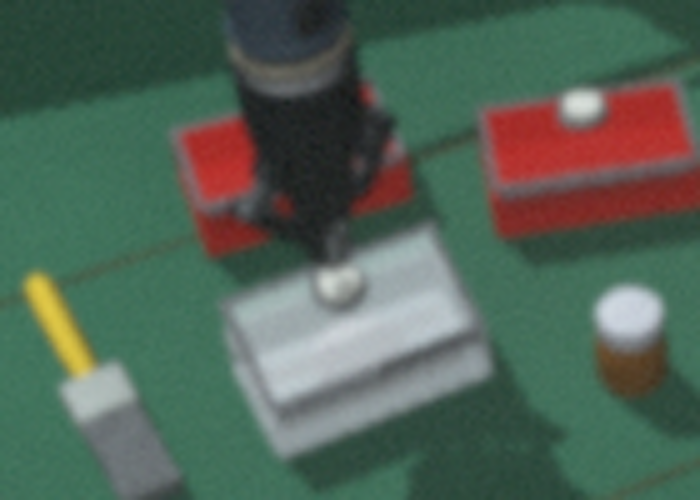

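Run:
```python
from h import *
W=load('wrist2')
for z in (.066,.07):
    print(plane(W,380/1.5-.2,335/1.5-.2,z), proj(W,[.502,-.313,z])*1.5)
print(plane(W,379/1.5-.2,333/1.5-.2,.062))
```

```text
[ 0.50243353 -0.310718    0.066     ] [384.08230201 337.55526316]
[ 0.50393431 -0.31007211  0.07      ] [384.12474782 341.20037189]
[ 0.5016201  -0.31056947  0.062     ]
```

The fingertips are over the button to within about 2 mm. Now a slow press.

Call:
drive_tool(
  deltas=[0.1, -0.1, 0.6, 0, 0.1, -0.1, 1.1, 0, 0.1, -0.1, 1.4, 0, 0.1, -0.1, 1.6, 0, 0.1, -0.1, 1.8, 0, 0.1, -0.1, 2, 0, 0.1, -0.1, 2.2, 0, 0.1, -0.1, 2.4, 0, 0.1, -0.1, 2.6, 0, 0.1, -0.1, 2.8, 0, 0.1, -0.1, 3, 0, 0.1, -0.1, 3, 0],
  hand=0,
)

```text
t: 3.7
tcp_pos: [0.5007, -0.3121, 0.0561]
tool_rot: [0.978, 0.21, 0.0, -0.0]
force: [0.6, -0.2, -0.1]
finger_gap: 0.001
```

Call:
drive_tool(
  deltas=[0, 0, 0.1, 0, 0, 0, 0.2, 0, 0, 0, 0.3, 0, 0, 0, 0.4, 0, 0, 0, 0.5, 0, 0, 0, 0.5, 0],
  hand=0,
)

```text
t: 4.3
tcp_pos: [0.5008, -0.3122, 0.0511]
tool_rot: [0.978, 0.21, 0.0, -0.0]
force: [-0.5, -0.1, 3.1]
finger_gap: -0.004
```

Force 3.1 N: the button is now sinking. I'll keep going in small steps.

Call:
drive_tool(
  deltas=[0, 0, 0.1, 0, 0, 0, 0.2, 0, 0, 0, 0.3, 0, 0, 0, 0.4, 0, 0, 0, 0.4, 0],
  hand=0,
)

```text
t: 4.8
tcp_pos: [0.5008, -0.3122, 0.0469]
tool_rot: [0.978, 0.21, 0.0, -0.0]
force: [-1.4, 0.2, 3.6]
finger_gap: 0.0
```

Call:
drive_tool(
  deltas=[0, 0, 0.05, 0, 0, 0, 0.1, 0, 0, 0, 0.15, 0, 0, 0, 0.15, 0],
  hand=0,
)

```text
t: 5.2
tcp_pos: [0.5007, -0.3123, 0.0464]
tool_rot: [0.978, 0.21, 0.0, -0.0]
force: [-2.2, 1.4, 9.1]
finger_gap: -0.003
```

The hard stop was reached at z = 46.4 mm with 9 N. Now withdraw straight up.

Call:
drive_tool(
  deltas=[0, 0, -0.5, 0, 0, 0, -1.5, 0, 0, 0, -3, 0, 0, 0, -5, 0, 0, 0, -8, 0, 0, 0, -11, 0, -1.5, 0, -14, 0, -3, 0, -16, 0, -3, 0, -16, 0, -3, 0, -16, 0],
  hand=0,
)

```text
t: 6.2
tcp_pos: [0.4734, -0.3246, 0.2071]
tool_rot: [0.978, 0.209, 0.001, 0.0]
force: [-0.4, -0.4, 0.5]
finger_gap: 0.002
```

Run:
```python
from h import *
st=manip.sense(); print(st['t'],st['tcp_pos'].round(4),st['force'].round(2))
W=snap('wrist','wrist3'); S=snap('scene','scene3')
cv2.imwrite('pics/cs3.png',cv2.resize(S['frame'][130:280,60:260,::-1],None,fx=4,fy=4,interpolation=cv2.INTER_CUBIC))
f=W['frame'].astype(int); m=((f.min(2)>205)).astype(np.uint8)
for z in (.047,.055):
  for im,n in((W,'W'),(S,'S')): print(z,n,proj(im,[.499,-.311,z]))
```

```text
6.2 [ 0.4734 -0.3246  0.2071] [-0.36 -0.4   0.46]
0.047 W [253.30944646 155.09905994]
0.047 S [179.00308347 219.77333037]
0.055 W [253.28289952 156.07240983]
0.055 S [178.69569845 218.1021942 ]
```

View pics/wrist3.png

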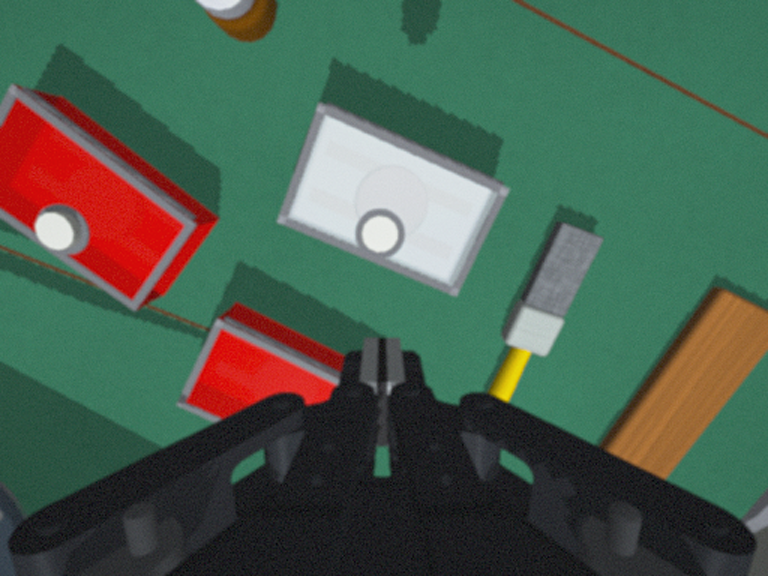

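View pics/cs3.png

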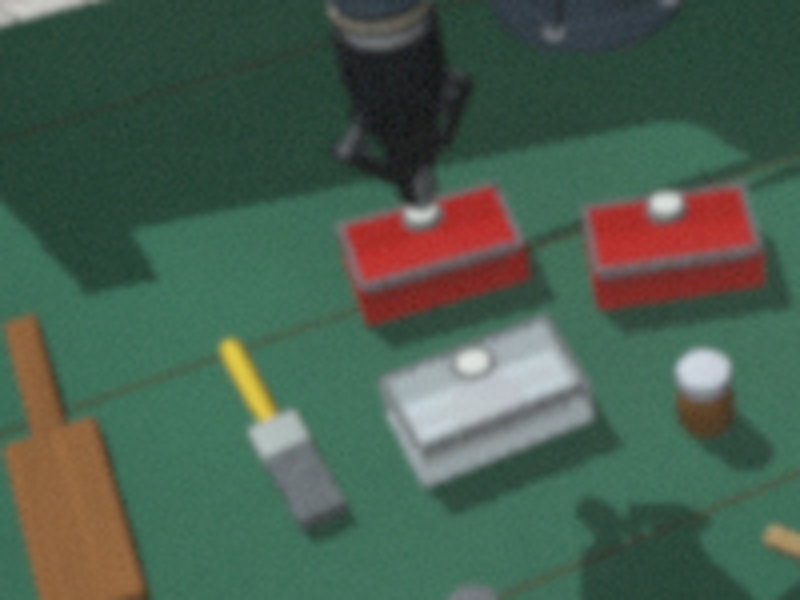

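View pics/scene3.png

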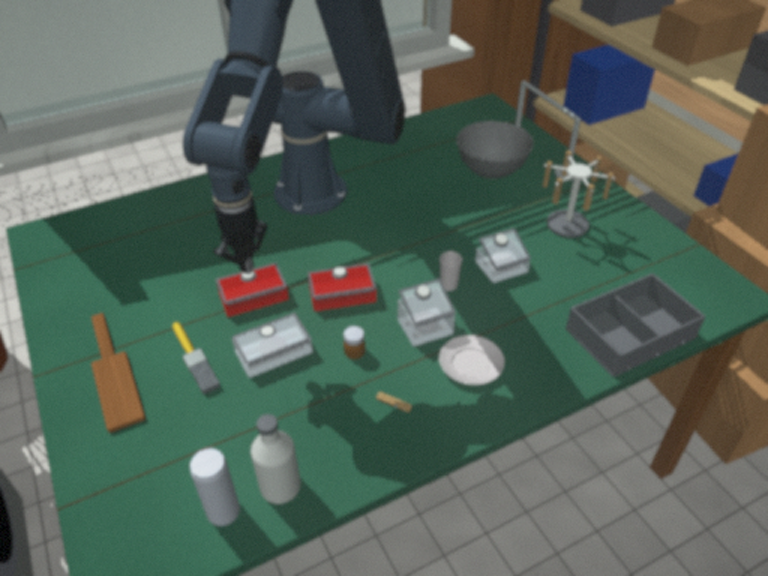

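In the wrist view the lid outline now sits flat on the box. The scene view shows the button at (178.4,220.4), against a predicted row of 219.8 if pushed in and 218.1 if out. Nothing else looks moved, so I'm handing in.

```bash
python3 -c "
from station import manip
print(manip.sign_off())"
```

```text
the job is handed in; nothing more can be done
None
```

I closed the wide clear box by pressing its snap button straight down with the shut fingertips, then drew the hand straight up and clear. The job is handed in, at about 6.3 s on the robot's clock.

- **Press:** the button took about 3–4 N while it sank. It stopped hard at TCP z = 46.4 mm with about 9 N; the text gives 47 mm for fully in.
- **After withdrawing:** the lid looks flat on its box in the wrist and scene pictures. The button's row in the scene view (220.4) matches the pushed-in prediction (219.8) and not the out one (218.1). With the hand clear at z = 0.207 m, the force read about zero.
- **Everything else:** by eye, in the scene view, the two narrow boxes are still ajar, and the red boxes and the other objects look where they were. I did not measure their positions.
- **Disagreement:** the camera views differed by 2–4 mm on where the button was. I aimed between them, and the fingertips landed on it.

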